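# Clamp a wood blank in the drilling jig

### The arm

A 6-joint arm with a two-finger parallel gripper is mounted at the origin on a cart in front of the work surface, level with it; the furniture and walls round the work are solid. World frame = base frame: x ahead of the robot, y to its left, z up, the work surface at z = 0. Lengths are in m, angles in rad, forces in N, time in s.
With the tool pointing down it reaches from about 0.4 to 0.925 m from the base axis. Payload 3.4 kg.
Tool frame: the origin (TCP) lies midway between the tips of the shut fingers; the grasp point (between the pads) lies 19 mm behind it; z points along the fingers, y is the direction in which the jaws open and shut (so a half turn about z gives the same grasp; the last joint's range is limited). The gripper opens to 85 mm and grips with 20 to 120 N. Pads are 22 mm wide; open, the fingers measure 114 mm over their backs; the gripper's body (76 mm by 85 mm) begins 54 mm behind the grasp point. The pads swing forward as they close: fully open they stand 13 mm farther back than shut.
Start: joints at [-1.421, 0.307, 1.506, -0, 1.328, -0.073], TCP at [0.127, -0.561, 0.231] pointing down, gripper open.
Joint ranges: [-3.12, 3.12], [-1.05, 2.28], [0.14, 2.33], [-1.42, 4.57], [0.1, 2.73], [-2.68, 2.68]. Speed limits (rad/s): [2.57, 2.57, 3.14, 3.14, 3.14, 3.14].

### API

Orientations are given as a unit quaternion [w, x, y, z].
In Python, from plant import manip gives the robot as it stands.
- The arm moves only by the tool step_arm, never from a script. Its argument "targets" is a list of rows, each an object of numbers: "x", "y", "z": the shift along the tool's x, y, z as a fraction of full scale; "rx", "ry", "rz": the turn, a rotation vector about the tool's x, y, z as a fraction of full scale. In form: [{"x": .., "y": .., "z": .., "rx": .., "ry": .., "rz": ..}, ...]. A call has 1 to 8 rows; each row shifts and turns the commanded pose from where the row before left it, along the tool's axes as they then stand; what a row does not reach is not made up. Full scale, the value 1, is 0.2 m for a shift and 2 pi rad for a turn. A row lasts 1/10 s, in which the tool goes at most 50 mm and 8.59 degrees, less where a joint would pass 70% of its speed; a pose out of reach is approached as far as the arm can. A call with a number of a shift or a turn outside -1 to 1 is refused whole. A call with a gripper value outside its range is refused whole. "jaw" is the closure, from 0 (fully open) to 1 (shut), set as the call begins (left out, the last holds). The fingers move at their own pace and stop on an object; "newtons" is the grip in N (left out, the last holds). Time passes only in rows, so rows that do not move let the fingers close. It gives the time, the measured TCP pose, the force and the opening at its end, in the units of the state.
- manip.sense(): the state, without advancing time (a new reading comes with each control period).
- manip.get_image(name): name is "side" or "top"; returns the picture (384x512x3 uint8, red, green, blue); there is no depth.
- manip.camera_info(name): a dict with "intrinsics" (3x3 intrinsics, pixels), "k1" (the pictures are not rectified: a ray, as slopes to the right and down, at radius r is drawn at 1 + k1 r^2 times it, then the intrinsics apply), "origin" and "attitude" of the camera in the world. Camera axes: x right, y down, z forward; pixel columns grow to the right and rows downward; lengths in m; the calibration is good to about 2 mm. A picture is of the moment at which its call begins. camera_info takes no time and is no camera call.
- manip.close_job(): hands the job in, once; it reports no verdict.
Trained networks look in the newest picture that a camera, given by its name, has taken for a name from the list of things; names that differ only in an ending like _2 or _b are one class to them, and where a whole thing is asked for, a point or a joint stands for the part that bears it (a point fixed in the world has none). Each returns a list of dicts, best first, with "p" (0 to 1); they miss things now and then, are a little off and sometimes report something else, mostly with a low value. They report only what shows in the picture. A call takes as long as a camera call. They do not tell look-alikes from the thing itself.
- manip.spot_in(name, camera): "xy" ([column, row] in pixels, amid what is visible of it).
- manip.place_of(name, camera): "xy" ([column, row] in pixels: a listed point, or the origin of a listed thing).
The state is a dict: "time": time; "joints": joint angles; "qd": joint speeds; "joint_efforts": joint torques, N m; "eef_pos": TCP position; "eef_rot": TCP orientation; "wrist_force": force on the tool from outside, world axes, zero at the start; "torque": the same for the moment, N m; "finger_gap": finger opening in m.
Only numpy, scipy, OpenCV 4.12 (cv2) and the standard library are available. Lean on these libraries where they do the work, as an engineer would, in place of code of your own. Each camera call takes 0.05 s, during which the arm holds its last target.

### The job

Get the pine block in the drilling jig ready for drilling, without gripping or lifting anything: with a fingertip push the block along the fence, under the drill-guide plate, until its end is fully home against the end stop; only then push the black cam lever round with one finger, anticlockwise as seen from above, as far as it goes, so that the cam clamps the block tight against the fence. Leave the other things on the bench where they are.

Things in the scene. Friction and masses are not known exactly. Their poses are not given: they have to be found in the camera images.
- jig: Plywood drilling jig, screwed to the bench. Origin under the board, on the bench; x runs along the fence to the end stop, y from the fence towards the cam, z up. In this frame, mm: board x -120 to 115, y -90 to 105, top at z 12; wooden fence x -65 to 105, inner face y = -45, top z 42. Two 7 mm stop pins for the lever stand 42 from the pivot, up to z 46.
- stop_face (a point): Middle of the wooden end stop's face that the block's end shall meet: jig x = 75, y = -16, z = 31 mm (face y -45 to 13, top z 53). On the stop lies an aluminium drill-guide plate that reaches back over the block to jig x = 32, y -43 to 11, underside z 53, top z 59, with two brass bushes up to z 66.
- block_center (a point): Centre of the loose pine block in the jig, 120 x 62 x 38 mm, on the jig's board (top at z 50). Its y axis is the 120 mm length, pointing to the end stop (within 2 degrees at the start). Home and clamped, it is at jig x 15, y -14, z 31 mm. It starts 20 to 38 mm short of the stop and 3 to 5 mm off the fence; 1 to 2 N slide it, and the cam pushes it the last mm to the fence.
- cam_lever (a joint): Cam lever's angle about its upright pivot, rad: 0 fully open (lever points 65 degrees from the jig's x towards its y), growing anticlockwise from above; 1.97 is its end at the stop pin (points to 178 degrees). The cam meets a block on the fence at about 1.15 and is tightest at 1.92. It stays where left (friction 0.12 N m), takes about 8 N at the grip through the bite and does not spring back.
- cam_pivot (a point): Point on the axis of lever and cam, 40 mm above the bench, at jig x = 0, y = 47.5 mm (at the brass bolt head, top at z 49). The pivot sits on a small steel spring slide that gives about 2 mm away from the block as the cam bites (10 N preload, 6 N/mm); the slide and its steel abutment behind reach out to jig x -25 to 25, y 96, at most 24 mm above the bench.
- lever_grip (a point): Point on the axis of the lever's black grip, 88 mm from the pivot's axis, 46 mm above the bench. The grip is a round bar 18 mm thick with round ends, from 49 to 121 mm from the pivot's axis, rising outward by 9 degrees; a thinner 10 mm steel rod joins it to the cam.
- cam: The steel eccentric cam with its lever: the disc is 48 mm in diameter, 23 mm high (19 to 42 mm above the bench), its centre 9 mm off the pivot's axis; origin on the pivot's axis, on the board.
- block: The same loose pine block as block_center, 120 x 62 x 38 mm; origin at the centre of its underside.
- tape_measure: Bystander: yellow tape measure, 37 x 83 x 68 mm, standing on the bench beyond the fence; origin under its centre.
- hex_bolt: Bystander: grey hexagon bolt, 22 x 62 x 19 mm, lying on the bench on the lever's side of the jig; origin under its centre.
- screwdriver_red: Bystander: screwdriver with red handle, 30 x 222 x 30 mm, lying on the bench beyond the fence; origin under its centre, its length along y.
- spare_block: Bystander: a second pine block, 120 x 62 x 38 mm, lying on the bench beyond the fence, outside the jig; origin under its centre.
There are look-alikes about, which are no part of the job. What is shaped like the block but green or turquoise is not meant.

How it is judged:
On the way, in this order (a step that is already met when the one before it is completed fails the run):
1. the block is pushed home against the end stop (within 3 mm) while the cam lever is still open (below 0.9 rad) (x of block_center in the frame of jig above 0.012 m and value of joint cam_lever below 0.9 rad), for 0.2 s.
2. the lever is swung round and the cam bites on the block (value of joint cam_lever above 1.7 rad and contact force between cam and block above 5 N), for 0.2 s.
At the end, for the whole second after the job is handed in: The block lies flat and still on the jig's board, its end within 3 mm of the end stop, its side within 2 mm of the fence and parallel to it within 0.025 rad; the cam lever stands beyond 1.7 rad and the cam presses on the block with more than 5 N (all of step 2 and x of block_center in the frame of jig above 0.012 m and y of block_center in the frame of jig below -0.012 m and z of block_center in the frame of jig below 0.034 m and angle between the y axis of block and the x axis of jig, either way round below 0.025 rad and linear speed of block below 0.01 m/s); the robot touches nothing.
It fails at once if the block is lifted more than 8 mm off the jig's board or tipped (z of block_center in the frame of jig above 0.039 m or angle between block's own z axis and vertical above 0.15 rad).
It fails at once if a bystander (tape measure, bolt, screwdriver, spare block) is moved more than 15 mm (distance of any of tape_measure, hex_bolt, screwdriver_red, spare_block from where it was at the start of the episode above 0.015 m).
It also fails if it takes over 48 s, if anything falls off the work surface, if the arm or the gripper's body presses on something with over 40 N, if the wrist force passes 120 N, or if a joint passes its speed limit or range.

## Working session

There is one attempt and no reset: what is moved stays moved. The work goes in short steps, Python scripts to look and compute and a tool call to move; the robot and the scene stay as the last step left them, time stands still between calls to the robot, and variables do not carry over. Pictures are saved under pics/ and viewed, and the job is handed in when it is done.

Besides the shell and the picture viewer there is one more tool, called as name([rows], argument=value, ...), one row to a line, values as JSON. step_arm: Moves the arm, as the interface text tells. Shift numbers are shares of 0.2 m and turn numbers shares of 2 pi rad, none past 1 either way. Its arguments: {"type":"object","properties":{"targets":{"type":"array","items":{"type":"object","properties":{"x":{"type":"number","minimum":-1,"maximum":1},"y":{"type":"number","minimum":-1,"maximum":1},"z":{"type":"number","minimum":-1,"maximum":1},"rx":{"type":"number","minimum":-1,"maximum":1},"ry":{"type":"number","minimum":-1,"maximum":1},"rz":{"type":"number","minimum":-1,"maximum":1}}}},"jaw":{"type":"number"},"newtons":{"type":"number"}},"required":["targets"]}

```bash
ls; mkdir -p pics; cat > h.py <<'E'
import numpy as np, cv2
from plant import manip
E
python3 - <<'E'
from h import *
for c in ("side","top"):
    im=manip.get_image(c); cv2.imwrite(f"pics/{c}0.png",im[:,:,::-1])
    print(c,manip.camera_info(c))
for n in ("jig","stop_face","block_center","cam_pivot","lever_grip","hex_bolt","tape_measure","spare_block","screwdriver_red"):
    for c in ("side","top"):
        print(n,c,[(np.round(d["xy"],1).tolist(),round(d["p"],2)) for d in manip.place_of(n,c)][:4])
print(manip.sense())
E
```

```text
pics
side {'intrinsics': array([[455.65834648,   0.        , 257.57877151],
       [  0.        , 455.65834648, 195.10929194],
       [  0.        ,   0.        ,   1.        ]]), 'k1': -0.0028176896350546755, 'origin': array([0.07111416, 0.67391187, 0.7246817 ]), 'attitude': array([ 0.12368333, -0.23827645,  0.8645408 , -0.42484818])}
top {'intrinsics': array([[425.03015872,   0.        , 260.55256383],
       [  0.        , 425.03015872, 188.8023752 ],
       [  0.        ,   0.        ,   1.        ]]), 'k1': -0.15342288879567298, 'origin': array([ 0.30250541, -0.02366211,  1.16014505]), 'attitude': array([ 0.05981293, -0.70087796,  0.70716675, -0.07146811])}
jig side [([234.9, 224.1], 0.81)]
jig top [([244.4, 176.1], 0.62)]
stop_face side [([217.0, 201.3], 0.91)]
stop_face top [([256.3, 151.9], 0.74), ([230.1, 168.7], 0.34)]
block_center side [([240.1, 212.8], 0.7), ([349.2, 212.0], 0.63), ([279.7, 330.9], 0.58)]
block_center top [([308.9, 257.6], 0.95), ([248.3, 177.9], 0.79), ([163.9, 262.6], 0.61)]
cam_pivot side [([217.7, 220.5], 0.73)]
cam_pivot top [([231.1, 169.6], 0.82)]

[... 394 characters left out ...]
]
screwdriver_red top []
{'time': 1.0, 'joints': array([-1.42149986e+00,  3.06765457e-01,  1.50639770e+00,  2.46549263e-05,
        1.32841399e+00, -7.35252088e-02]), 'qd': array([ 0.00037308,  0.00024633, -0.00068127, -0.00112781,  0.00127802,
       -0.00132668]), 'joint_efforts': array([-3.47067578e-05, -4.57492197e+01, -2.52340382e+01,  4.03942965e-05,
        5.90309064e-04, -5.92748933e-06]), 'eef_pos': array([ 0.12703564, -0.56079214,  0.23132558]), 'eef_rot': array([7.29280302e-06, 9.93800558e-01, 1.11177563e-01, 1.22521594e-05]), 'wrist_force': array([-0.06358709, -0.20997783, -1.68599629]), 'torque': array([ 0.03119295, -0.00660213, -0.01398559]), 'finger_gap': 0.08539797413045191}
```

View pics/side0.png

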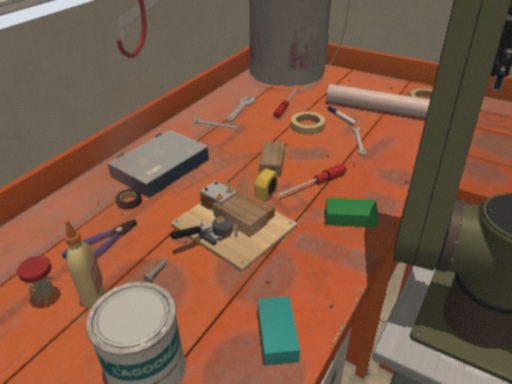

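View pics/top0.png

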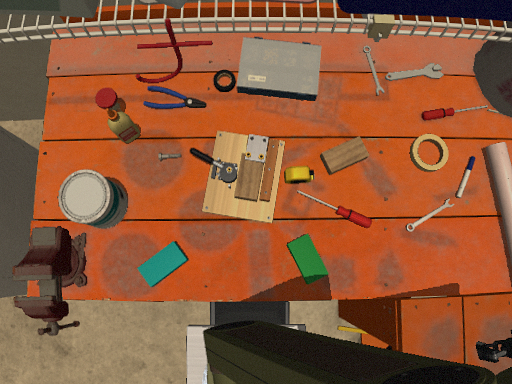

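```bash
python3 - <<'E'
import cv2
a=cv2.imread("pics/side0.png")[150:300,130:330]; cv2.imwrite("pics/sc.png",cv2.resize(a,None,fx=4,fy=4,interpolation=2))
a=cv2.imread("pics/top0.png")[100:240,160:360]; cv2.imwrite("pics/tc.png",cv2.resize(a,None,fx=4,fy=4,interpolation=2))
E
```

```text
(no output)
```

View pics/sc.png

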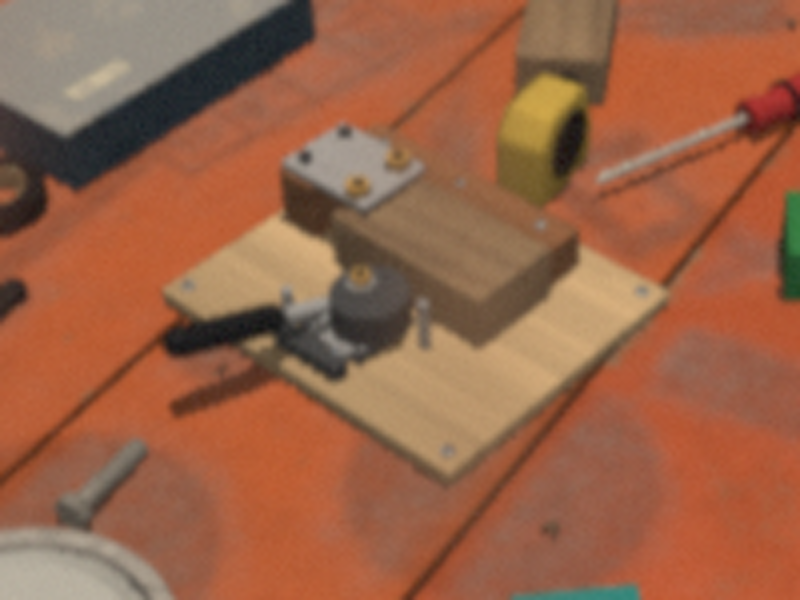

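View pics/tc.png

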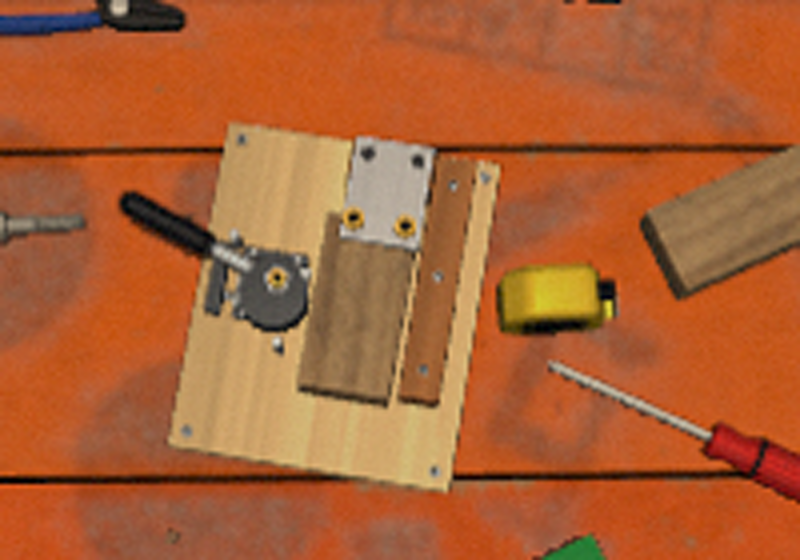

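```bash
cat >> h.py <<'E'
from scipy.spatial.transform import Rotation as R
from scipy.optimize import least_squares
CI={'side':None,'top':None}
for c in CI: CI[c]=manip.camera_info(c)
def proj(c,P):
    i=CI[c]; q=i['attitude']; Rm=R.from_quat([q[1],q[2],q[3],q[0]]).as_matrix()
    p=(np.atleast_2d(P)-i['origin'])@Rm
    s=p[:,:2]/p[:,2:]; s=s*(1+i['k1']*(s**2).sum(1,keepdims=True))
    K=i['intrinsics']; return s@K[:2,:2].T+K[:2,2]
def ray_z(c,uv,z):
    i=CI[c]; q=i['attitude']; Rm=R.from_quat([q[1],q[2],q[3],q[0]]).as_matrix();K=i['intrinsics']
    t=(np.array(uv)-K[:2,2])/K[0,0]; s=t.copy()
    for _ in range(20): s=t/(1+i['k1']*(s@s))
    d=Rm@np.array([*s,1]); return i['origin']+d*(z-i['origin'][2])/d[2]
def w(pose,P):
    x,y,a=pose; P=np.atleast_2d(P)
    return np.c_[x+np.cos(a)*P[:,0]-np.sin(a)*P[:,1], y+np.sin(a)*P[:,0]+np.cos(a)*P[:,1],P[:,2]]
E
cat > fit.py <<'E'
from h import *
C=np.array([[115,105,12],[115,-90,12],[-120,-90,12],[-120,105,12]])/1000
u=lambda a,ox,oy:(np.array(a)+.5)/4-.5+[ox,oy]
ut=u([[230,124],[499,163],[449,486],[168,440]],160,100)
us=u([[163,292],[378,128],[667,292],[450,475]],130,150)
f=lambda p,both=1:np.r_[(proj('top',w(p,C))-ut).ravel(),(proj('side',w(p,C))-us).ravel()] if both==1 else ((proj('top',w(p,C))-ut).ravel() if both==2 else (proj('side',w(p,C))-us).ravel())
for b in (1,2,3):
    r=least_squares(f,[.33,0,0],args=(b,)); print(b,r.x.round(4),np.abs(r.fun).round(1))
    if b==1: np.save('jig.npy',r.x)
E
python3 fit.py
```

```text
1 [ 0.5586 -0.0061 -0.1637] [0.5 0.8 0.4 0.2 0.6 1.2 0.1 1.6 1.6 1.2 0.9 2.9 0.2 1.1 0.7 0.8]
2 [ 0.56   -0.0056 -0.1691] [0.4 1.4 0.4 0.5 0.2 0.8 0.2 0.9]
3 [ 0.5574 -0.0061 -0.1588] [1.3 0.8 1.  3.  0.3 1.1 0.1 0.6]
```

```bash
cat > fit.py <<'E'
from h import *
u=lambda a,ox,oy:(np.array(a)+.5)/4-.5+[ox,oy]
T=[([115,105,12],[230,124]),([115,-90,12],[499,163]),([-120,-90,12],[449,487]),([-120,105,12],[168,441]),([0,47.5,49],[277,277]),([32,-43,59],[412,250]),([32,11,59],[338,236])]
S=[([115,105,12],[163,292]),([-120,-90,12],[667,292]),([-120,105,12],[450,475]),([0,47.5,49],[360,270]),([32,-43,59],[425,170]),([32,11,59],[370,210])]
def f(p,raw=0):
    o=[]
    for c,L,of in (('top',T,(160,100)),('side',S,(130,150))):
        o.append((proj(c,w(p,np.array([a for a,_ in L])/1000))-u([b for _,b in L],*of)).ravel())
    return np.concatenate(o)
r=least_squares(f,[.55,0,-.16],loss='soft_l1'); print(r.x.round(4)); print(f(r.x).reshape(-1,2).round(1).tolist()); np.save('jig.npy',r.x)
J=r.x
def toj(P): 
    a=J[2]; d=P[:2]-J[:2]; return np.array([np.cos(a)*d[0]+np.sin(a)*d[1],-np.sin(a)*d[0]+np.cos(a)*d[1]])*1000
for n,c,p,z in [('blk nearR','top',[388,398],50),('blk nearL','top',[299,388],50),('blk far L','top',[331,213],50),
  ('blk nearL','side',[478,303],50),('blk nearR','side',[579,236],50),('blk farL','side',[334,217],50),('tip','top',[122,200],51),('tip','side',[168,338],51),
  ('boltend','top',[85,222],8),('pin lower','top',[278,342],46),('pin','side',[424,300],46)]:
    of=(160,100) if c=='top' else (130,150)
    P=ray_z(c,u(p,*of),z/1000); j=toj(P); print(n,c,P.round(3),j.round(1),np.degrees(np.arctan2(j[1]-47.5,j[0])).round(1))
E
python3 fit.py
```

```text
[ 0.557  -0.0053 -0.1654]
[[-0.7, -0.3], [0.2, 0.4], [0.3, 1.6], [-0.2, 1.9], [-0.1, 0.6], [1.4, 0.2], [-0.1, 0.6], [-1.3, -0.9], [0.3, -0.6], [-0.4, -0.3], [-0.4, 0.8], [-0.2, -1.3], [-2.0, -0.7]]
blk nearR top [ 0.484 -0.032  0.05 ] [-68.  -38.9] -128.2
blk nearL top [0.491 0.026 0.05 ] [-70.6  20.4] -159.0
blk far L top [0.61  0.005 0.05 ] [51.  18.9] -29.3
blk nearL side [0.492 0.03  0.05 ] [-70.3  23.6] -161.3
blk nearR side [ 0.472 -0.051  0.05 ] [-76.5 -58.8] -125.7
blk farL side [0.606 0.007 0.05 ] [46.6 20.6] -30.0
tip top [0.621 0.147 0.051] [ 37.7 160.4] 71.5
tip side [0.622 0.141 0.051] [ 40.2 155.3] 69.6
boltend top [0.617 0.179 0.008] [ 29.  191.7] 78.7
pin lower top [0.523 0.041 0.046] [-41.5  39.7] -169.3
pin side [0.522 0.039 0.046] [-42.1  37.9] -167.2
```

```bash
cat >> h.py <<'E'
import os,json
def J(): return np.load('jig.npy')
def jw(x,y,z): return w(J(),np.array([[x,y,z]])/1000.)[0]
def toj(P):
    j=J(); a=j[2]; d=np.array(P)[:2]-j[:2]; return np.r_[np.array([np.cos(a)*d[0]+np.sin(a)*d[1],-np.sin(a)*d[0]+np.cos(a)*d[1]])*1000,P[2]*1000]
def pose():
    s=manip.sense(); q=s['eef_rot']; return s['eef_pos'],R.from_quat([q[1],q[2],q[3],q[0]])
def down(yaw): # tool x at world yaw, z down
    return R.from_euler('z',yaw)*R.from_euler('x',np.pi)
def plan(wps,cmd=None,save='cmd.npy'):
    """wps: (world pos, world yaw, nrows)"""
    p,r=pose() if cmd is None else cmd
    out=[]
    for P,yaw,n in wps:
        for k in range(n):
            f=1/(n-k)
            sh=r.inv().apply((np.array(P)-p)*f)/.2
            rv=(r.inv()*down(yaw)).as_rotvec()*f/(2*np.pi)
            sh=sh.round(3); rv=rv.round(4)
            p=p+r.apply(sh*.2); r=r*R.from_rotvec(rv*2*np.pi)
            out.append(dict(zip(("x","y","z","rx","ry","rz"),[float(v) for v in np.r_[sh,rv]])))
            if np.linalg.norm(sh)>.25 or np.linalg.norm(rv)>.0238: print("TOO FAST",len(out),np.linalg.norm(sh),np.linalg.norm(rv))
    for i in range(0,len(out),8):
        print(json.dumps([{k:v for k,v in o.items() if v} for o in out[i:i+8]]))
def st():
    s=manip.sense(); p,r=pose(); x=r.apply([1,0,0])
    print('t',s['time'],'jig',toj(p).round(1),'yaw rel jig deg',np.degrees(np.arctan2(x[1],x[0])-J()[2]).round(1),'F',s['wrist_force'].round(1),'gap',s['finger_gap'],'j',s['joints'].round(2))
E
python3 - <<'E'
from h import *
y=J()[2]
st()
plan([([.36,-.40,.23],.1,7),(jw(-100,-10,150),y,9)])
E
```

```text
t 1.0 jig [-332.7 -618.7  231.3] yaw rel jig deg 22.2 F [-0.1 -0.2 -1.7] gap 0.08539797413045191 j [-1.42  0.31  1.51  0.    1.33 -0.07]
[{"x": 0.188, "y": -0.075, "z": 0.001, "rz": 0.0028}, {"x": 0.186, "y": -0.079, "z": 0.001, "rz": 0.0028}, {"x": 0.185, "y": -0.082, "z": 0.001, "rz": 0.0028}, {"x": 0.183, "y": -0.085, "z": 0.001, "rz": 0.0028}, {"x": 0.182, "y": -0.088, "z": 0.001, "rz": 0.0028}, {"x": 0.18, "y": -0.091, "z": 0.001, "rz": 0.0028}, {"x": 0.179, "y": -0.095, "z": 0.001, "rz": 0.0027}, {"x": 0.076, "y": -0.216, "z": 0.044, "rz": 0.0047}]
[{"x": 0.069, "y": -0.219, "z": 0.044, "rz": 0.0047}, {"x": 0.063, "y": -0.221, "z": 0.045, "rz": 0.0047}, {"x": 0.056, "y": -0.222, "z": 0.044, "rz": 0.0047}, {"x": 0.05, "y": -0.224, "z": 0.045, "rz": 0.0047}, {"x": 0.043, "y": -0.225, "z": 0.044, "rz": 0.0047}, {"x": 0.037, "y": -0.226, "z": 0.045, "rz": 0.0047}, {"x": 0.03, "y": -0.228, "z": 0.044, "rz": 0.0047}, {"x": 0.023, "y": -0.228, "z": 0.045, "rz": 0.0047}]
```

Candidates for the block (top picture): brown block in the jig (248,178), brown spare (345,154), green (308,258), turquoise (163,264). I choose the one in the jig under the plate, which the close crop confirmed.

step_arm([
  {"x": 0.19,"y": -0.08,"rz": 0.003},
  {"x": 0.19,"y": -0.08,"rz": 0.003},
  {"x": 0.185,"y": -0.08,"rz": 0.003},
  {"x": 0.18,"y": -0.085,"rz": 0.003},
  {"x": 0.18,"y": -0.09,"rz": 0.003},
  {"x": 0.18,"y": -0.09,"rz": 0.003},
  {"x": 0.18,"y": -0.095,"rz": 0.003},
  {"x": 0.075,"y": -0.215,"z": 0.04,"rz": 0.005},
], jaw=1)

```text
schema error: expected keys x, y, z, rx, ry, rz
```

step_arm([
  {"x": 0.07,"y": -0.22,"z": 0.04,"rz": 0.005},
  {"x": 0.06,"y": -0.22,"z": 0.045,"rz": 0.005},
  {"x": 0.055,"y": -0.22,"z": 0.045,"rz": 0.005},
  {"x": 0.05,"y": -0.225,"z": 0.045,"rz": 0.005},
  {"x": 0.045,"y": -0.225,"z": 0.045,"rz": 0.005},
  {"x": 0.035,"y": -0.225,"z": 0.045,"rz": 0.005},
  {"x": 0.03,"y": -0.23,"z": 0.045,"rz": 0.005},
  {"x": 0.025,"y": -0.23,"z": 0.045,"rz": 0.005},
])

```text
schema error: expected keys x, y, z, rx, ry, rz
```

```bash
python3 - <<'E'
from h import *
st(); y=J()[2]
plan([(jw(-100,-11,60),y,3),(jw(-100,-11,32),y,2)])
for c in ("side","top"):
    im=manip.get_image(c); cv2.imwrite(f"pics/{c}1.png",im[:,:,::-1])
E
python3 - <<'E'
import cv2,numpy as np
a=cv2.imread("pics/side1.png")[110:300,130:330]; b=cv2.imread("pics/top1.png")[80:270,150:350]
cv2.imwrite("pics/c1.png",cv2.resize(np.hstack([a,b]),None,fx=2,fy=2,interpolation=2))
E
```

```text
t 1.0 jig [-332.7 -618.7  231.3] yaw rel jig deg 22.2 F [-0.1 -0.2 -1.7] gap 0.08539797413045191 j [-1.42  0.31  1.51  0.    1.33 -0.07]
TOO FAST 1 1.1216242686390125 0.0206
TOO FAST 2 1.121419190133645 0.0206
TOO FAST 3 1.1212212092178777 0.0206
[{"x": 0.742, "y": -0.791, "z": 0.286, "rz": 0.0206}, {"x": 0.634, "y": -0.88, "z": 0.285, "rz": 0.0206}, {"x": 0.515, "y": -0.954, "z": 0.286, "rz": 0.0206}, {"z": 0.07}, {"z": 0.07}]
```

View pics/c1.png

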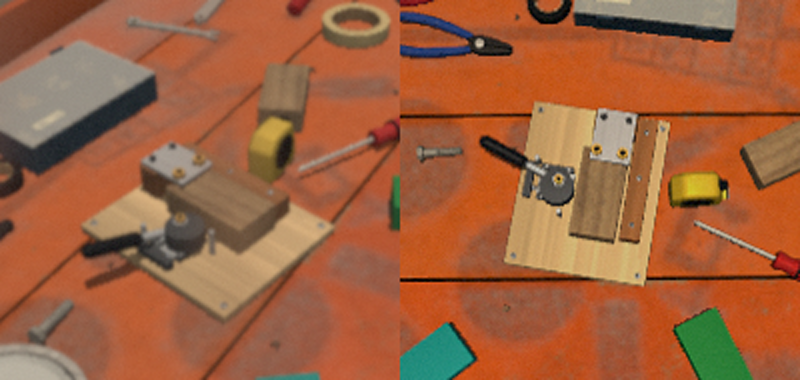

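The arm has not moved: the calls were refused because every row needs all six keys. The picture is unchanged, so I repeat the move with full rows.

step_arm([
  {"x": 0.19,"y": -0.08,"z": 0,"rx": 0,"ry": 0,"rz": 0.003},
  {"x": 0.19,"y": -0.08,"z": 0,"rx": 0,"ry": 0,"rz": 0.003},
  {"x": 0.185,"y": -0.08,"z": 0,"rx": 0,"ry": 0,"rz": 0.003},
  {"x": 0.18,"y": -0.085,"z": 0,"rx": 0,"ry": 0,"rz": 0.003},
  {"x": 0.18,"y": -0.09,"z": 0,"rx": 0,"ry": 0,"rz": 0.003},
  {"x": 0.18,"y": -0.09,"z": 0,"rx": 0,"ry": 0,"rz": 0.003},
  {"x": 0.18,"y": -0.095,"z": 0,"rx": 0,"ry": 0,"rz": 0.003},
  {"x": 0.075,"y": -0.215,"z": 0.04,"rx": 0,"ry": 0,"rz": 0.005},
], jaw=1)

```text
time: 1.9
eef_pos: [0.3763, -0.3578, 0.2245]
eef_rot: [0.003, 1.0, 0.029, 0.003]
wrist_force: [0.4, -0.1, -0.8]
finger_gap: -0.0002
```

step_arm([
  {"x": 0.07,"y": -0.22,"z": 0.04,"rx": 0,"ry": 0,"rz": 0.005},
  {"x": 0.06,"y": -0.22,"z": 0.045,"rx": 0,"ry": 0,"rz": 0.005},
  {"x": 0.055,"y": -0.22,"z": 0.045,"rx": 0,"ry": 0,"rz": 0.005},
  {"x": 0.05,"y": -0.225,"z": 0.045,"rx": 0,"ry": 0,"rz": 0.005},
  {"x": 0.045,"y": -0.225,"z": 0.045,"rx": 0,"ry": 0,"rz": 0.005},
  {"x": 0.035,"y": -0.225,"z": 0.045,"rx": 0,"ry": 0,"rz": 0.005},
  {"x": 0.03,"y": -0.23,"z": 0.045,"rx": 0,"ry": 0,"rz": 0.005},
  {"x": 0.025,"y": -0.23,"z": 0.045,"rx": 0,"ry": 0,"rz": 0.005},
])

```text
time: 2.7
eef_pos: [0.4644, 0.0017, 0.1523]
eef_rot: [0.0, 0.995, -0.096, 0.0]
wrist_force: [0.5, -0.7, -0.9]
finger_gap: -0.0002
```

```bash
cat > look.py <<'E'
import sys
from h import *
n=sys.argv[1]
a=manip.get_image('side')[:,:,::-1]; b=manip.get_image('top')[:,:,::-1]
cv2.imwrite(f"pics/side{n}.png",a);cv2.imwrite(f"pics/top{n}.png",b)
cv2.imwrite(f"pics/c{n}.png",cv2.resize(np.hstack([a[110:300,130:330],b[80:270,150:350]]),None,fx=2,fy=2,interpolation=2))
E
sed -i 's/{k:v for k,v in o.items() if v}/o/' h.py
python3 - <<'E'
from h import *
st(); y=J()[2]
plan([(jw(-100,-11,60),y,3),(jw(-100,-11,32),y,2)])
E
python3 look.py 2
```

```text
t 2.7 jig [-92.5  -8.3 152.3] yaw rel jig deg -1.6 F [ 0.5 -0.7 -0.9] gap -0.00021647190813599057 j [-0.09  0.24  1.84 -0.    1.06  1.68]
[{"x": -0.013, "y": 0.005, "z": 0.154, "rx": 0.0, "ry": -0.0001, "rz": -0.0015}, {"x": -0.012, "y": 0.005, "z": 0.154, "rx": 0.0, "ry": -0.0, "rz": -0.0015}, {"x": -0.013, "y": 0.004, "z": 0.153, "rx": 0.0, "ry": -0.0001, "rz": -0.0014}, {"x": 0.0, "y": 0.0, "z": 0.07, "rx": 0.0, "ry": 0.0, "rz": -0.0}, {"x": 0.0, "y": 0.0, "z": 0.07, "rx": 0.0, "ry": 0.0, "rz": -0.0}]
```

View pics/c2.png

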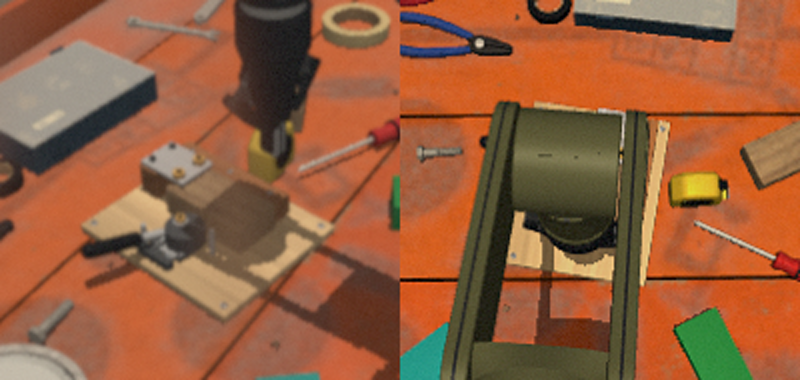

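step_arm([
  {"x": -0.014,"y": 0.005,"z": 0.155,"rx": 0,"ry": 0,"rz": -0.0015},
  {"x": -0.014,"y": 0.005,"z": 0.155,"rx": 0,"ry": 0,"rz": -0.0015},
  {"x": -0.014,"y": 0.005,"z": 0.155,"rx": 0,"ry": 0,"rz": -0.0015},
  {"x": 0,"y": 0,"z": 0.07,"rx": 0,"ry": 0,"rz": 0},
  {"x": 0,"y": 0,"z": 0.07,"rx": 0,"ry": 0,"rz": 0},
  {"x": 0,"y": 0,"z": 0,"rx": 0,"ry": 0,"rz": 0},
])

```text
time: 3.4
eef_pos: [0.454, -0.0021, 0.03]
eef_rot: [0.0, 0.997, -0.082, -0.002]
wrist_force: [-0.2, -0.3, 0.8]
finger_gap: 0.0001
```

```bash
python3 -c "
from h import *
st()"
python3 look.py 3
```

```text
t 3.4 jig [-102.1  -13.8   30. ] yaw rel jig deg 0.1 F [-0.2 -0.3  0.8] gap 0.000133299587547113 j [-0.1   0.41  2.   -0.    0.73  1.64]
```

View pics/c3.png

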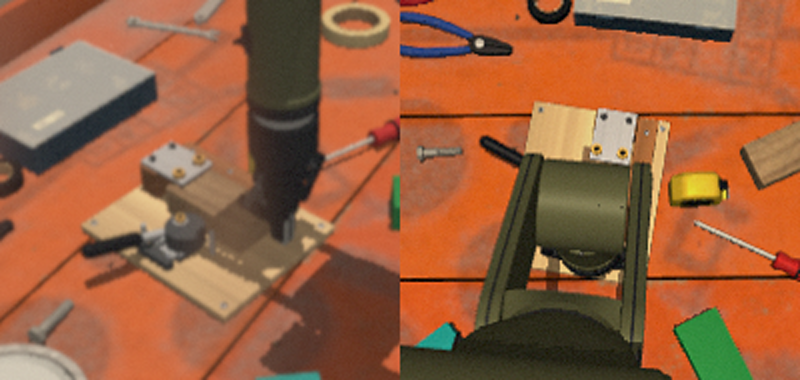

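step_arm([
  {"x": 0.04,"y": -0.015,"z": 0,"rx": 0,"ry": 0,"rz": 0},
  {"x": 0.035,"y": 0,"z": 0,"rx": 0,"ry": 0,"rz": 0},
  {"x": 0.02,"y": 0,"z": 0,"rx": 0,"ry": 0,"rz": 0},
  {"x": 0.02,"y": 0,"z": 0,"rx": 0,"ry": 0,"rz": 0},
  {"x": 0.02,"y": 0,"z": 0,"rx": 0,"ry": 0,"rz": 0},
])

```text
time: 4.0
eef_pos: [0.4825, -0.0029, 0.0315]
eef_rot: [-0.0, 0.997, -0.082, -0.0]
wrist_force: [-1.1, 1.6, 0.8]
finger_gap: 0.0001
```

step_arm([
  {"x": 0.015,"y": 0,"z": 0,"rx": 0,"ry": 0,"rz": 0},
  {"x": 0.015,"y": 0,"z": 0,"rx": 0,"ry": 0,"rz": 0},
  {"x": 0.015,"y": 0,"z": 0,"rx": 0,"ry": 0,"rz": 0},
])

```text
time: 4.3
eef_pos: [0.4912, -0.0044, 0.0312]
eef_rot: [0.0, 0.997, -0.082, -0.0]
wrist_force: [-1.0, 0.1, 0.4]
finger_gap: -0.0001
```

```bash
python3 -c "
from h import *
st()"
python3 look.py 4
```

```text
t 4.3 jig [-65.  -10.   31.2] yaw rel jig deg 0.1 F [-1.   0.1  0.4] gap -0.00012333035258542334 j [-0.09  0.44  1.93 -0.    0.77  1.64]
```

View pics/c4.png

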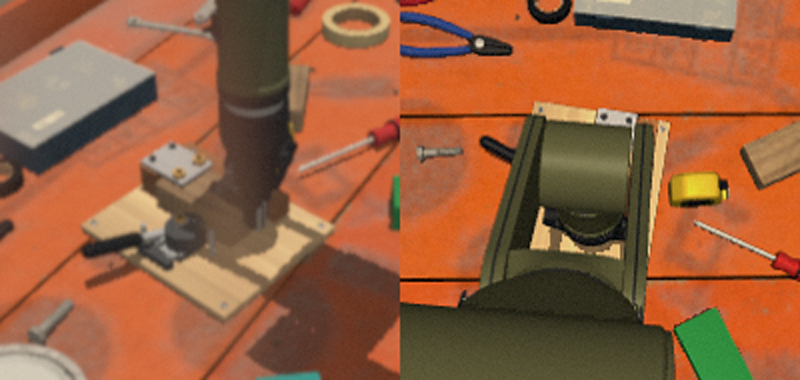

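step_arm([
  {"x": 0.015,"y": 0,"z": 0,"rx": 0,"ry": 0,"rz": 0},
  {"x": 0.015,"y": 0,"z": 0,"rx": 0,"ry": 0,"rz": 0},
])

```text
time: 4.6
eef_pos: [0.4972, -0.0054, 0.0313]
eef_rot: [-0.0, 0.997, -0.082, -0.0]
wrist_force: [0.3, -1.3, -0.7]
finger_gap: -0.0
```

step_arm([
  {"x": 0.01,"y": 0,"z": 0,"rx": 0,"ry": 0,"rz": 0},
])

```text
time: 4.7
eef_pos: [0.4992, -0.0057, 0.0313]
eef_rot: [-0.0, 0.997, -0.082, -0.0]
wrist_force: [-3.0, 1.4, 1.3]
finger_gap: 0.0005
```

step_arm([
  {"x": 0.01,"y": 0,"z": 0,"rx": 0,"ry": 0,"rz": 0},
])

```text
time: 4.8
eef_pos: [0.4992, -0.0057, 0.0311]
eef_rot: [-0.0, 0.997, -0.082, -0.002]
wrist_force: [-6.6, 1.4, 4.4]
finger_gap: 0.0002
```

```bash
python3 -c "
from h import *
st()"
python3 look.py 5
```

```text
t 4.8 jig [-56.9 -10.   31.1] yaw rel jig deg 0.1 F [-6.6  1.4  4.4] gap 0.00016713236386926717 j [-0.1   0.45  1.91  0.    0.79  1.64]
```

View pics/c5.png

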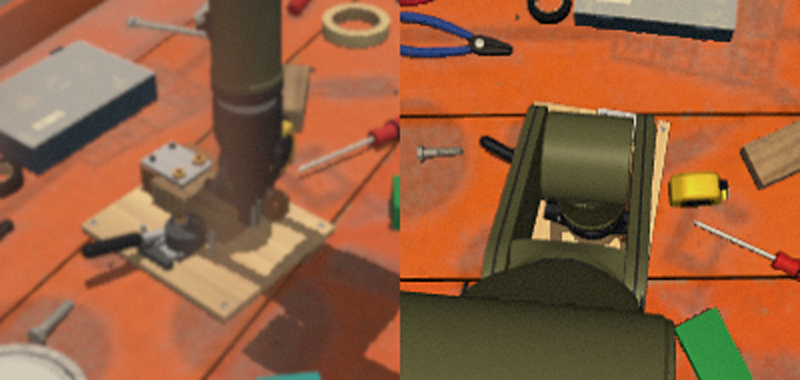

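step_arm([
  {"x": 0.005,"y": 0,"z": 0,"rx": 0,"ry": 0,"rz": 0},
  {"x": 0,"y": 0,"z": 0,"rx": 0,"ry": 0,"rz": 0},
  {"x": 0,"y": 0,"z": 0,"rx": 0,"ry": 0,"rz": 0},
])

```text
time: 5.2
eef_pos: [0.4992, -0.0058, 0.0309]
eef_rot: [-0.0, 0.997, -0.082, -0.003]
wrist_force: [-5.8, 1.9, 4.0]
finger_gap: -0.0001
```

```bash
python3 - <<'E'
from h import *
st(); y=J()[2]
cmd=(jw(-53.5,-10,31),down(y))
plan([(jw(-75,-10,31),y,1),(jw(-85,-10,31),y,1),(jw(-90,-10,171),y,4)],cmd)
a=lambda d:np.radians(d)+y
# over to lever
plan([(jw(0,60,170),y,3),(jw(64,116,150),a(-23),3),(jw(64,116,36),a(-23),4)],(jw(-90,-10,171),down(y)))
E
```

```text
t 5.2 jig [-57.  -10.   30.9] yaw rel jig deg 0.1 F [-5.8  1.9  4. ] gap -5.159112212377635e-05 j [-0.1   0.45  1.9   0.    0.79  1.64]
[{"x": -0.107, "y": -0.0, "z": -0.0, "rx": 0.0, "ry": 0.0, "rz": 0.0}, {"x": -0.05, "y": -0.0, "z": -0.0, "rx": 0.0, "ry": 0.0, "rz": 0.0}, {"x": -0.006, "y": 0.0, "z": -0.175, "rx": 0.0, "ry": 0.0, "rz": 0.0}, {"x": -0.007, "y": 0.0, "z": -0.175, "rx": 0.0, "ry": 0.0, "rz": 0.0}, {"x": -0.006, "y": 0.0, "z": -0.175, "rx": 0.0, "ry": 0.0, "rz": 0.0}, {"x": -0.007, "y": 0.0, "z": -0.175, "rx": 0.0, "ry": 0.0, "rz": 0.0}]
[{"x": 0.15, "y": -0.117, "z": 0.002, "rx": 0.0, "ry": 0.0, "rz": 0.0}, {"x": 0.15, "y": -0.116, "z": 0.001, "rx": 0.0, "ry": 0.0, "rz": 0.0}, {"x": 0.15, "y": -0.117, "z": 0.002, "rx": 0.0, "ry": 0.0, "rz": 0.0}, {"x": 0.107, "y": -0.093, "z": 0.033, "rx": -0.0, "ry": -0.0, "rz": 0.0213}, {"x": 0.093, "y": -0.107, "z": 0.033, "rx": -0.0, "ry": -0.0, "rz": 0.0213}, {"x": 0.078, "y": -0.118, "z": 0.034, "rx": -0.0, "ry": -0.0, "rz": 0.0213}, {"x": 0.0, "y": -0.0, "z": 0.143, "rx": -0.0, "ry": -0.0, "rz": -0.0}, {"x": 0.0, "y": -0.0, "z": 0.142, "rx": -0.0, "ry": -0.0, "rz": -0.0}]
[{"x": 0.0, "y": -0.0, "z": 0.142, "rx": -0.0, "ry": -0.0, "rz": -0.0}, {"x": 0.0, "y": -0.0, "z": 0.143, "rx": -0.0, "ry": -0.0, "rz": -0.0}]
```

step_arm([
  {"x": -0.11,"y": 0,"z": 0,"rx": 0,"ry": 0,"rz": 0},
  {"x": -0.05,"y": 0,"z": 0,"rx": 0,"ry": 0,"rz": 0},
  {"x": 0,"y": 0,"z": -0.175,"rx": 0,"ry": 0,"rz": 0},
  {"x": 0,"y": 0,"z": -0.175,"rx": 0,"ry": 0,"rz": 0},
  {"x": 0,"y": 0,"z": -0.175,"rx": 0,"ry": 0,"rz": 0},
  {"x": 0,"y": 0,"z": -0.175,"rx": 0,"ry": 0,"rz": 0},
])

```text
time: 5.8
eef_pos: [0.4712, -0.0011, 0.173]
eef_rot: [0.0, 0.997, -0.082, 0.001]
wrist_force: [1.0, -0.3, -0.5]
finger_gap: -0.0004
```

step_arm([
  {"x": 0.15,"y": -0.117,"z": 0,"rx": 0,"ry": 0,"rz": 0},
  {"x": 0.15,"y": -0.117,"z": 0,"rx": 0,"ry": 0,"rz": 0},
  {"x": 0.15,"y": -0.117,"z": 0,"rx": 0,"ry": 0,"rz": 0},
  {"x": 0.107,"y": -0.093,"z": 0.033,"rx": 0,"ry": 0,"rz": 0.0213},
  {"x": 0.093,"y": -0.107,"z": 0.033,"rx": 0,"ry": 0,"rz": 0.0213},
  {"x": 0.078,"y": -0.118,"z": 0.034,"rx": 0,"ry": 0,"rz": 0.0213},
  {"x": 0,"y": 0,"z": 0,"rx": 0,"ry": 0,"rz": 0},
])

```text
time: 6.5
eef_pos: [0.6467, 0.1003, 0.1502]
eef_rot: [-0.001, 0.96, -0.279, 0.001]
wrist_force: [-0.5, 0.2, -0.5]
finger_gap: 0.0001
```

```bash
python3 -c "
from h import *
st()"
python3 look.py 6
```

```text
t 6.5 jig [ 71.  118.9 150.2] yaw rel jig deg -22.9 F [-0.5  0.2 -0.5] gap 0.00013919905666422237 j [0.09 0.48 1.44 0.   1.22 2.23]
```

View pics/c6.png

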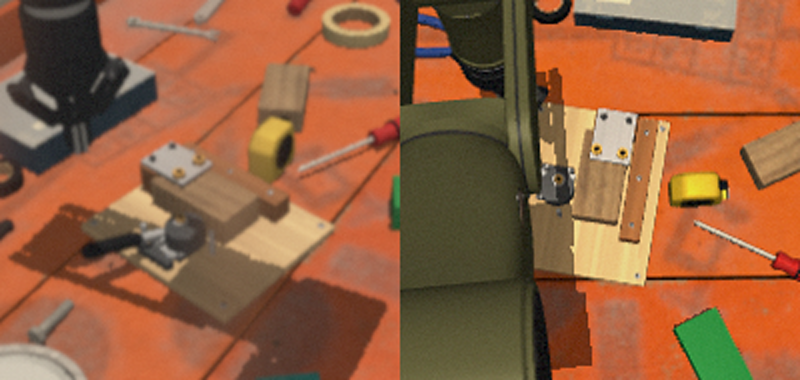

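```bash
python3 - <<'E'
import cv2,numpy as np
a=cv2.imread("pics/side6.png")[170:260,190:290]; b=cv2.imread("pics/top6.png")[125:215,210:310]
cv2.imwrite("pics/c6b.png",cv2.resize(np.hstack([a,b]),None,fx=4,fy=4,interpolation=2))
E
```

```text
(no output)
```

View pics/c6b.png

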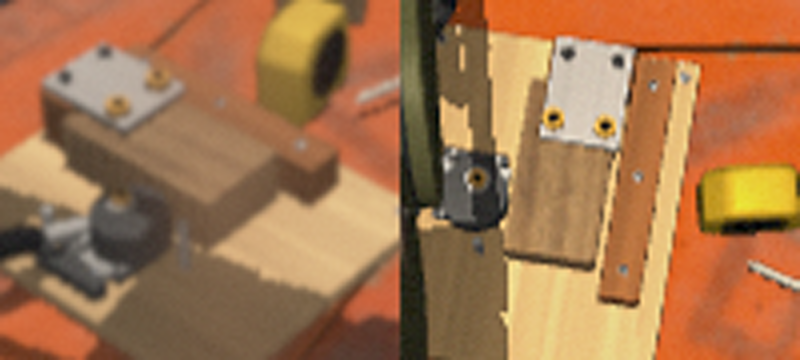

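```bash
python3 - <<'E'
from h import *
u=lambda a,ox,oy:(np.array(a)+.5)/4-.5+np.array([ox,oy])
for n,c,p,z in [('L','top',[105,250],50),('R','top',[190,262],50),('fence near','top',[200,296],42),('L','side',[206,205],50),('R','side',[275,162],50),('fence near','side',[282,165],42),('plateL','top',[140,136],59),('plateR','top',[214,150],59)]:
    of=(210,125) if c=='top' else (190,170)
    print(n,c,toj(ray_z(c,u(p,*of),z/1000)).round(1))
y=J()[2]
a=lambda d:np.radians(d)+y
p,r=pose()
plan([(jw(62,116,150),a(-23),1),(jw(62,116,36),a(-23),4)])
E
```

```text
L top [-44.7  20.6  50. ]
R top [-43.9 -36.4  50. ]
fence near top [-64.1 -46.4  42. ]
L side [-46.2  23.7  50. ]
R side [-51.3 -30.6  50. ]
fence near side [-49.9 -38.4  42. ]
plateL top [33.8  9.7 59. ]
plateR top [ 32.1 -40.6  59. ]
[{"x": -0.026, "y": 0.015, "z": 0.004, "rx": 0.0001, "ry": 0.0, "rz": 0.0006}, {"x": -0.0, "y": -0.0, "z": 0.142, "rx": -0.0, "ry": 0.0, "rz": 0.0}, {"x": -0.0, "y": -0.0, "z": 0.143, "rx": -0.0, "ry": 0.0, "rz": 0.0}, {"x": -0.0, "y": -0.0, "z": 0.142, "rx": -0.0, "ry": 0.0, "rz": 0.0}, {"x": -0.0, "y": -0.0, "z": 0.143, "rx": -0.0, "ry": 0.0, "rz": 0.0}]
```

step_arm([
  {"x": -0.026,"y": 0.015,"z": 0,"rx": 0,"ry": 0,"rz": 0},
  {"x": 0,"y": 0,"z": 0.145,"rx": 0,"ry": 0,"rz": 0},
  {"x": 0,"y": 0,"z": 0.145,"rx": 0,"ry": 0,"rz": 0},
  {"x": 0,"y": 0,"z": 0.145,"rx": 0,"ry": 0,"rz": 0},
  {"x": 0,"y": 0,"z": 0.135,"rx": 0,"ry": 0,"rz": 0},
  {"x": 0,"y": 0,"z": 0,"rx": 0,"ry": 0,"rz": 0},
])

```text
time: 7.2
eef_pos: [0.6325, 0.0976, 0.0343]
eef_rot: [0.002, 0.96, -0.279, -0.004]
wrist_force: [-0.7, -0.1, -0.1]
finger_gap: -0.0002
```

```bash
cat > arc.py <<'E'
from h import *
import sys
def tgt(phi,off=20,rad=86,z=36):
    t=np.radians(phi); c,s=np.cos(t),np.sin(t)
    return jw(rad*c+off*s,47.5+rad*s-off*c,z)
y=J()[2]
def arc(seq,cmd=None):
    plan([(tgt(p,o),np.radians(p-90)+y,n) for p,o,n in seq],cmd)
E
python3 - <<'E'
from arc import *
st()
arc([(70,20,3),(82,20,3),(94,20,3),(106,20,3),(112,20,2),(118,20,2)])
E
python3 look.py 7
```

```text
t 7.2 jig [ 57.5 113.9  34.3] yaw rel jig deg -22.9 F [-0.7 -0.1 -0.1] gap -0.00017263579112513836 j [ 0.09  0.59  1.58 -0.    0.98  2.22]
[{"x": -0.019, "y": -0.006, "z": -0.003, "rx": 0.0003, "ry": 0.0003, "rz": -0.0027}, {"x": -0.019, "y": -0.006, "z": -0.003, "rx": 0.0002, "ry": 0.0004, "rz": -0.0027}, {"x": -0.019, "y": -0.006, "z": -0.002, "rx": 0.0003, "ry": 0.0003, "rz": -0.0027}, {"x": -0.031, "y": -0.004, "z": -0.0, "rx": -0.0, "ry": 0.0, "rz": -0.0111}, {"x": -0.03, "y": -0.006, "z": -0.0, "rx": -0.0, "ry": 0.0, "rz": -0.0111}, {"x": -0.03, "y": -0.007, "z": -0.0, "rx": -0.0, "ry": 0.0, "rz": -0.0111}, {"x": -0.03, "y": -0.004, "z": -0.0, "rx": -0.0, "ry": 0.0, "rz": -0.0111}, {"x": -0.03, "y": -0.006, "z": -0.0, "rx": -0.0, "ry": 0.0, "rz": -0.0111}]
[{"x": -0.03, "y": -0.008, "z": -0.0, "rx": -0.0, "ry": 0.0, "rz": -0.0111}, {"x": -0.031, "y": -0.004, "z": -0.0, "rx": -0.0, "ry": 0.0, "rz": -0.0111}, {"x": -0.03, "y": -0.006, "z": -0.0, "rx": -0.0, "ry": 0.0, "rz": -0.0111}, {"x": -0.03, "y": -0.008, "z": -0.0, "rx": -0.0, "ry": 0.0, "rz": -0.0112}, {"x": -0.023, "y": -0.004, "z": -0.0, "rx": -0.0, "ry": 0.0, "rz": -0.0083}, {"x": -0.022, "y": -0.005, "z": -0.0, "rx": -0.0, "ry": 0.0, "rz": -0.0083}, {"x": -0.023, "y": -0.004, "z": -0.0, "rx": -0.0, "ry": 0.0, "rz": -0.0084}, {"x": -0.022, "y": -0.005, "z": -0.0, "rx": -0.0, "ry": 0.0, "rz": -0.0083}]
```

View pics/c7.png

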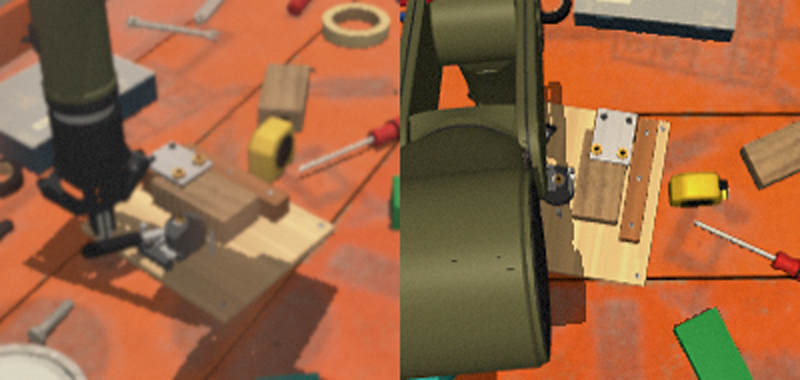

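step_arm([
  {"x": -0.02,"y": -0.006,"z": 0,"rx": 0,"ry": 0,"rz": -0.0027},
  {"x": -0.02,"y": -0.006,"z": 0,"rx": 0,"ry": 0,"rz": -0.0027},
  {"x": -0.02,"y": -0.006,"z": 0,"rx": 0,"ry": 0,"rz": -0.0027},
  {"x": -0.03,"y": -0.006,"z": 0,"rx": 0,"ry": 0,"rz": -0.011},
  {"x": -0.03,"y": -0.006,"z": 0,"rx": 0,"ry": 0,"rz": -0.011},
  {"x": -0.03,"y": -0.006,"z": 0,"rx": 0,"ry": 0,"rz": -0.011},
])

```text
time: 7.9
eef_pos: [0.6151, 0.1195, 0.0385]
eef_rot: [-0.0, 0.989, -0.151, 0.002]
wrist_force: [2.3, -0.5, 0.9]
finger_gap: -0.0002
```

```bash
python3 look.py 8; python3 - <<'E'
from arc import *
st()
arc([(94,20,3),(106,20,3),(118,20,3)])
E
```

```text
t 8.0 jig [ 35.7 132.8  38.3] yaw rel jig deg -8.0 F [-0.7  0.9  0.5] gap -0.0004659482043092858 j [0.13 0.56 1.62 0.   0.96 2.  ]
[{"x": -0.036, "y": 0.002, "z": 0.004, "rx": -0.0, "ry": -0.0001, "rz": -0.0111}, {"x": -0.036, "y": -0.001, "z": 0.004, "rx": -0.0001, "ry": -0.0001, "rz": -0.0111}, {"x": -0.037, "y": -0.003, "z": 0.003, "rx": -0.0, "ry": -0.0, "rz": -0.0112}, {"x": -0.03, "y": -0.004, "z": 0.0, "rx": -0.0, "ry": -0.0, "rz": -0.0111}, {"x": -0.03, "y": -0.006, "z": 0.0, "rx": -0.0, "ry": -0.0, "rz": -0.0111}, {"x": -0.03, "y": -0.008, "z": 0.0, "rx": -0.0, "ry": -0.0001, "rz": -0.0111}, {"x": -0.031, "y": -0.004, "z": 0.0, "rx": -0.0, "ry": 0.0, "rz": -0.0111}, {"x": -0.03, "y": -0.006, "z": 0.0, "rx": -0.0, "ry": 0.0, "rz": -0.0111}]
[{"x": -0.03, "y": -0.008, "z": 0.0, "rx": -0.0, "ry": 0.0, "rz": -0.0111}]
```

View pics/c8.png

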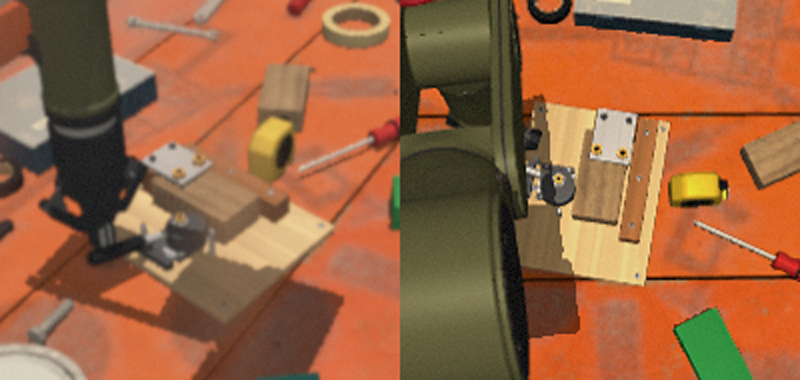

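step_arm([
  {"x": -0.035,"y": 0,"z": 0.003,"rx": 0,"ry": 0,"rz": -0.011},
  {"x": -0.035,"y": -0.001,"z": 0.003,"rx": 0,"ry": 0,"rz": -0.011},
  {"x": -0.035,"y": -0.003,"z": 0.003,"rx": 0,"ry": 0,"rz": -0.011},
  {"x": -0.03,"y": -0.005,"z": 0,"rx": 0,"ry": 0,"rz": -0.011},
  {"x": -0.03,"y": -0.006,"z": 0,"rx": 0,"ry": 0,"rz": -0.011},
  {"x": -0.03,"y": -0.007,"z": 0,"rx": 0,"ry": 0,"rz": -0.011},
])

```text
time: 8.6
eef_pos: [0.5775, 0.1295, 0.0365]
eef_rot: [-0.0, 0.999, 0.055, 0.002]
wrist_force: [2.3, 0.1, 0.3]
finger_gap: 0.0001
```

```bash
python3 look.py 9; python3 - <<'E'
from arc import *
st()
arc([(118,20,3),(130,20,3),(142,20,4)])
E
```

```text
t 8.7 jig [ -3.4 135.8  36.2] yaw rel jig deg 15.6 F [ 0.6 -0.9  0.2] gap 0.00012771899531733842 j [0.15 0.53 1.7  0.   0.91 1.61]
[{"x": -0.032, "y": -0.004, "z": 0.0, "rx": -0.0, "ry": -0.0001, "rz": -0.0115}, {"x": -0.032, "y": -0.006, "z": 0.001, "rx": -0.0, "ry": -0.0001, "rz": -0.0114}, {"x": -0.032, "y": -0.009, "z": 0.0, "rx": -0.0, "ry": -0.0, "rz": -0.0115}, {"x": -0.03, "y": -0.004, "z": 0.0, "rx": -0.0, "ry": -0.0, "rz": -0.0111}, {"x": -0.03, "y": -0.006, "z": 0.0, "rx": -0.0, "ry": -0.0, "rz": -0.0111}, {"x": -0.03, "y": -0.007, "z": 0.0, "rx": -0.0, "ry": -0.0, "rz": -0.0111}, {"x": -0.023, "y": -0.003, "z": 0.0, "rx": -0.0, "ry": -0.0, "rz": -0.0083}, {"x": -0.023, "y": -0.004, "z": 0.0, "rx": -0.0, "ry": -0.0, "rz": -0.0084}]
[{"x": -0.022, "y": -0.005, "z": 0.0, "rx": -0.0, "ry": -0.0, "rz": -0.0083}, {"x": -0.023, "y": -0.007, "z": 0.0, "rx": -0.0, "ry": -0.0, "rz": -0.0084}]
```

View pics/c9.png

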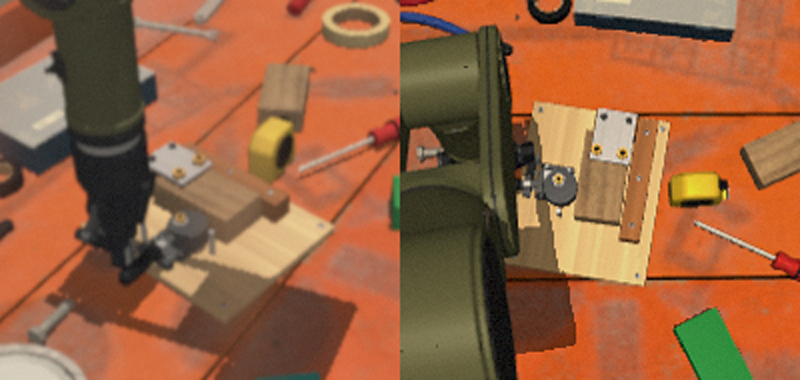

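The lever swings round ahead of the finger and the bolt is clear. I continue round the arc.

step_arm([
  {"x": -0.032,"y": -0.004,"z": 0,"rx": 0,"ry": 0,"rz": -0.0115},
  {"x": -0.032,"y": -0.006,"z": 0,"rx": 0,"ry": 0,"rz": -0.0115},
  {"x": -0.032,"y": -0.009,"z": 0,"rx": 0,"ry": 0,"rz": -0.0115},
  {"x": -0.03,"y": -0.004,"z": 0,"rx": 0,"ry": 0,"rz": -0.011},
  {"x": -0.03,"y": -0.006,"z": 0,"rx": 0,"ry": 0,"rz": -0.011},
  {"x": -0.03,"y": -0.007,"z": 0,"rx": 0,"ry": 0,"rz": -0.011},
])

```text
time: 9.3
eef_pos: [0.5395, 0.1258, 0.0361]
eef_rot: [-0.0, 0.965, 0.263, 0.001]
wrist_force: [2.1, 2.0, 0.3]
finger_gap: -0.0004
```

```bash
python3 look.py 10; python3 - <<'E'
from arc import *
st()
arc([(142,20,4),(154,20,4)])
E
```

```text
t 9.4 jig [-39.9 125.7  35.9] yaw rel jig deg 39.8 F [0.2 0.1 0.4] gap -8.670901041886896e-05 j [ 0.15  0.49  1.79 -0.    0.86  1.19]
[{"x": -0.022, "y": -0.003, "z": -0.0, "rx": 0.0, "ry": -0.0, "rz": -0.0084}, {"x": -0.022, "y": -0.005, "z": -0.0, "rx": 0.0, "ry": -0.0, "rz": -0.0085}, {"x": -0.022, "y": -0.006, "z": -0.0, "rx": 0.0, "ry": -0.0, "rz": -0.0084}, {"x": -0.023, "y": -0.006, "z": -0.001, "rx": 0.0, "ry": -0.0001, "rz": -0.0085}, {"x": -0.023, "y": -0.003, "z": 0.0, "rx": 0.0, "ry": 0.0, "rz": -0.0083}, {"x": -0.023, "y": -0.004, "z": 0.0, "rx": 0.0, "ry": 0.0, "rz": -0.0083}, {"x": -0.022, "y": -0.005, "z": 0.0, "rx": 0.0, "ry": 0.0, "rz": -0.0083}, {"x": -0.022, "y": -0.007, "z": 0.0, "rx": 0.0, "ry": 0.0001, "rz": -0.0084}]
```

View pics/c10.png

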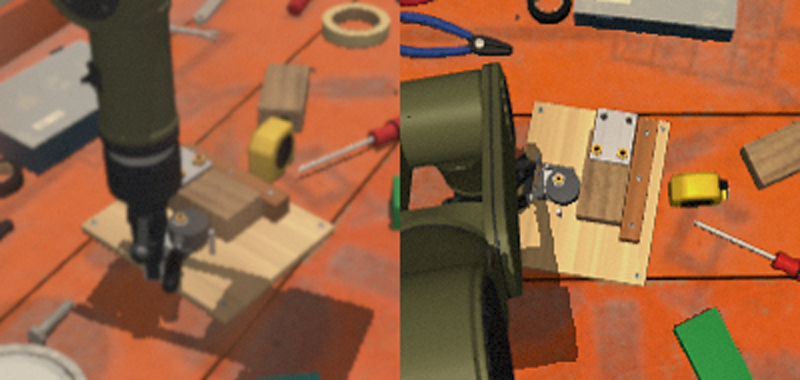

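step_arm([
  {"x": -0.022,"y": -0.003,"z": 0,"rx": 0,"ry": 0,"rz": -0.0085},
  {"x": -0.022,"y": -0.005,"z": 0,"rx": 0,"ry": 0,"rz": -0.0085},
  {"x": -0.022,"y": -0.006,"z": 0,"rx": 0,"ry": 0,"rz": -0.0085},
  {"x": -0.023,"y": -0.006,"z": 0,"rx": 0,"ry": 0,"rz": -0.0085},
])

```text
time: 9.8
eef_pos: [0.5243, 0.1202, 0.036]
eef_rot: [-0.001, 0.932, 0.363, 0.003]
wrist_force: [3.3, 7.7, -3.4]
finger_gap: 0.0004
```

step_arm([
  {"x": -0.023,"y": -0.003,"z": 0,"rx": 0,"ry": 0,"rz": -0.0083},
  {"x": -0.023,"y": -0.004,"z": 0,"rx": 0,"ry": 0,"rz": -0.0083},
  {"x": -0.022,"y": -0.005,"z": 0,"rx": 0,"ry": 0,"rz": -0.0083},
  {"x": -0.022,"y": -0.007,"z": 0,"rx": 0,"ry": 0,"rz": -0.0083},
])

```text
time: 10.2
eef_pos: [0.5083, 0.1102, 0.0358]
eef_rot: [-0.001, 0.889, 0.458, 0.002]
wrist_force: [1.9, 9.3, -1.9]
finger_gap: -0.0004
```

```bash
python3 look.py 11; python3 - <<'E'
from arc import *
st()
arc([(164,20,4),(172,20,4),(178,20,4)])
E
```

```text
t 10.3 jig [-67.6 105.   35.7] yaw rel jig deg 63.9 F [ 1.7  7.  -2.1] gap 0.00017173813362698993 j [0.13 0.46 1.86 0.   0.82 0.75]
[{"x": -0.022, "y": -0.003, "z": -0.0, "rx": 0.0, "ry": -0.0001, "rz": -0.007}, {"x": -0.021, "y": -0.004, "z": -0.001, "rx": 0.0, "ry": -0.0002, "rz": -0.007}, {"x": -0.021, "y": -0.004, "z": -0.0, "rx": 0.0, "ry": -0.0001, "rz": -0.007}, {"x": -0.022, "y": -0.006, "z": -0.001, "rx": 0.0001, "ry": -0.0002, "rz": -0.007}, {"x": -0.015, "y": -0.002, "z": 0.0, "rx": -0.0, "ry": 0.0, "rz": -0.0056}, {"x": -0.015, "y": -0.003, "z": 0.0, "rx": -0.0, "ry": 0.0, "rz": -0.0055}, {"x": -0.015, "y": -0.004, "z": 0.0, "rx": -0.0, "ry": 0.0, "rz": -0.0056}, {"x": -0.015, "y": -0.004, "z": 0.0, "rx": -0.0, "ry": 0.0, "rz": -0.0055}]
[{"x": -0.011, "y": -0.002, "z": 0.0, "rx": -0.0, "ry": 0.0, "rz": -0.0042}, {"x": -0.011, "y": -0.002, "z": 0.0, "rx": -0.0, "ry": 0.0, "rz": -0.0042}, {"x": -0.012, "y": -0.003, "z": 0.0, "rx": -0.0, "ry": 0.0, "rz": -0.0041}, {"x": -0.011, "y": -0.002, "z": 0.0, "rx": -0.0, "ry": 0.0, "rz": -0.0042}]
```

View pics/c11.png

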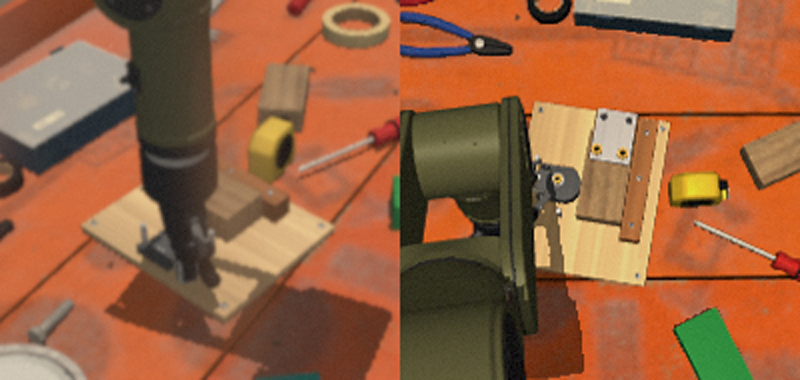

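The cam bites at about 8 N, as described. I go on to the stop pin.

step_arm([
  {"x": -0.022,"y": -0.003,"z": 0,"rx": 0,"ry": 0,"rz": -0.007},
  {"x": -0.022,"y": -0.004,"z": 0,"rx": 0,"ry": 0,"rz": -0.007},
  {"x": -0.022,"y": -0.004,"z": 0,"rx": 0,"ry": 0,"rz": -0.007},
  {"x": -0.022,"y": -0.006,"z": 0,"rx": 0,"ry": 0,"rz": -0.007},
])

```text
time: 10.7
eef_pos: [0.4958, 0.0967, 0.0357]
eef_rot: [-0.001, 0.845, 0.534, 0.002]
wrist_force: [2.3, 9.1, -2.3]
finger_gap: 0.0001
```

step_arm([
  {"x": -0.015,"y": -0.002,"z": 0,"rx": 0,"ry": 0,"rz": -0.0055},
  {"x": -0.015,"y": -0.003,"z": 0,"rx": 0,"ry": 0,"rz": -0.0055},
  {"x": -0.015,"y": -0.004,"z": 0,"rx": 0,"ry": 0,"rz": -0.0055},
  {"x": -0.015,"y": -0.004,"z": 0,"rx": 0,"ry": 0,"rz": -0.0055},
])

```text
time: 11.1
eef_pos: [0.4889, 0.0862, 0.0357]
eef_rot: [-0.001, 0.807, 0.591, 0.002]
wrist_force: [2.3, 7.6, -2.0]
finger_gap: -0.0002
```

```bash
python3 look.py 12; python3 - <<'E'
from arc import *
st()
arc([(179,20,4),(179,17,2)])
E
```

```text
t 11.2 jig [-82.3  78.5  35.7] yaw rel jig deg 81.9 F [ 1.3  6.3 -2.4] gap -0.00018491274708183476 j [0.09 0.44 1.91 0.   0.79 0.39]
[{"x": -0.012, "y": -0.003, "z": -0.0, "rx": 0.0001, "ry": -0.0001, "rz": -0.0049}, {"x": -0.012, "y": -0.003, "z": -0.0, "rx": 0.0001, "ry": -0.0001, "rz": -0.0049}, {"x": -0.013, "y": -0.003, "z": -0.001, "rx": 0.0, "ry": -0.0001, "rz": -0.0049}, {"x": -0.012, "y": -0.003, "z": -0.0, "rx": 0.0001, "ry": -0.0002, "rz": -0.005}, {"x": -0.007, "y": -0.0, "z": -0.0, "rx": -0.0, "ry": 0.0, "rz": 0.0}, {"x": -0.008, "y": -0.0, "z": -0.0, "rx": -0.0, "ry": 0.0, "rz": 0.0}]
```

View pics/c12.png

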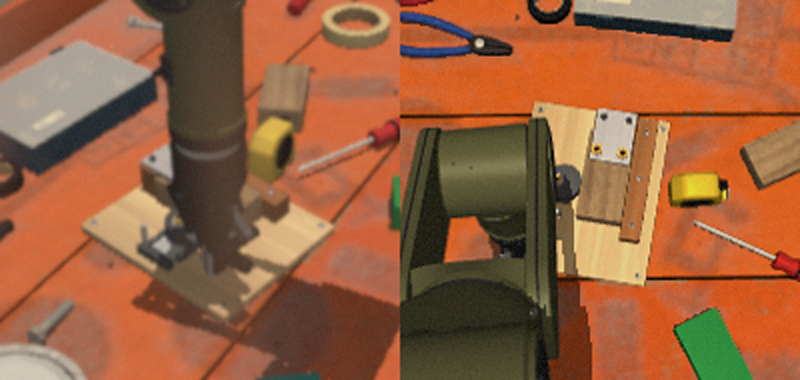

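step_arm([
  {"x": -0.012,"y": -0.003,"z": 0,"rx": 0,"ry": 0,"rz": -0.005},
  {"x": -0.012,"y": -0.003,"z": 0,"rx": 0,"ry": 0,"rz": -0.005},
  {"x": -0.012,"y": -0.003,"z": 0,"rx": 0,"ry": 0,"rz": -0.005},
  {"x": -0.012,"y": -0.003,"z": 0,"rx": 0,"ry": 0,"rz": -0.005},
])

```text
time: 11.6
eef_pos: [0.485, 0.079, 0.0358]
eef_rot: [-0.001, 0.769, 0.64, 0.003]
wrist_force: [4.5, 19.6, -3.6]
finger_gap: 0.0001
```

step_arm([
  {"x": -0.008,"y": 0,"z": 0,"rx": 0,"ry": 0,"rz": 0},
])

```text
time: 11.7
eef_pos: [0.4849, 0.0785, 0.0359]
eef_rot: [-0.002, 0.769, 0.639, 0.004]
wrist_force: [3.2, 22.3, -3.7]
finger_gap: 0.0001
```

step_arm([
  {"x": -0.008,"y": 0,"z": 0,"rx": 0,"ry": 0,"rz": 0},
])

```text
time: 11.8
eef_pos: [0.4847, 0.0778, 0.0359]
eef_rot: [-0.002, 0.77, 0.639, 0.005]
wrist_force: [3.2, 27.5, -2.9]
finger_gap: 0.0001
```

```bash
python3 - <<'E'
from arc import *
st()
E
```

```text
t 11.8 jig [-85.   70.1  35.9] yaw rel jig deg 88.8 F [ 3.2 27.5 -2.9] gap 0.00012781690845597494 j [0.07 0.43 1.93 0.01 0.78 0.24]
```

step_arm([
  {"x": 0.05,"y": 0,"z": 0,"rx": 0,"ry": 0,"rz": 0},
  {"x": 0.1,"y": 0,"z": 0,"rx": 0,"ry": 0,"rz": 0},
  {"x": 0,"y": 0,"z": -0.1,"rx": 0,"ry": 0,"rz": 0},
  {"x": 0,"y": 0,"z": -0.2,"rx": 0,"ry": 0,"rz": 0},
  {"x": 0,"y": 0,"z": -0.2,"rx": 0,"ry": 0,"rz": 0},
  {"x": 0,"y": 0,"z": -0.2,"rx": 0,"ry": 0,"rz": 0},
  {"x": 0,"y": 0,"z": -0.2,"rx": 0,"ry": 0,"rz": 0},
])

```text
time: 12.5
eef_pos: [0.4867, 0.1018, 0.2171]
eef_rot: [-0.0, 0.768, 0.641, -0.001]
wrist_force: [1.3, 0.3, -0.5]
finger_gap: 0.0
```

```bash
python3 - <<'E'
from arc import *
st()
plan([([.45,-.3,.22],np.radians(60)+y,10)])
E
```

```text
t 12.5 jig [-86.9  94.  217.1] yaw rel jig deg 89.2 F [ 1.3  0.3 -0.5] gap 1.6685393707356247e-05 j [ 0.12  0.21  1.68 -0.    1.25  0.3 ]
[{"x": -0.201, "y": 0.018, "z": -0.001, "rx": -0.0, "ry": 0.0, "rz": 0.0081}, {"x": -0.2, "y": 0.028, "z": -0.001, "rx": -0.0, "ry": 0.0, "rz": 0.0081}, {"x": -0.198, "y": 0.038, "z": -0.001, "rx": -0.0, "ry": 0.0, "rz": 0.0081}, {"x": -0.196, "y": 0.048, "z": -0.001, "rx": -0.0, "ry": 0.0, "rz": 0.0081}, {"x": -0.193, "y": 0.058, "z": -0.001, "rx": -0.0, "ry": 0.0, "rz": 0.0081}, {"x": -0.19, "y": 0.068, "z": -0.002, "rx": -0.0, "ry": 0.0, "rz": 0.0081}, {"x": -0.186, "y": 0.078, "z": -0.001, "rx": -0.0, "ry": 0.0, "rz": 0.0081}, {"x": -0.182, "y": 0.087, "z": -0.002, "rx": -0.0, "ry": 0.0001, "rz": 0.0081}]
[{"x": -0.177, "y": 0.096, "z": -0.002, "rx": -0.0, "ry": 0.0, "rz": 0.0081}, {"x": -0.173, "y": 0.105, "z": -0.001, "rx": -0.0001, "ry": 0.0001, "rz": 0.0081}]
```

step_arm([
  {"x": -0.2,"y": 0.02,"z": 0,"rx": 0,"ry": 0,"rz": 0.008},
  {"x": -0.2,"y": 0.03,"z": 0,"rx": 0,"ry": 0,"rz": 0.008},
  {"x": -0.2,"y": 0.04,"z": 0,"rx": 0,"ry": 0,"rz": 0.008},
  {"x": -0.195,"y": 0.05,"z": 0,"rx": 0,"ry": 0,"rz": 0.008},
  {"x": -0.19,"y": 0.06,"z": 0,"rx": 0,"ry": 0,"rz": 0.008},
  {"x": -0.19,"y": 0.07,"z": 0,"rx": 0,"ry": 0,"rz": 0.008},
  {"x": -0.185,"y": 0.08,"z": 0,"rx": 0,"ry": 0,"rz": 0.008},
  {"x": -0.18,"y": 0.09,"z": 0,"rx": 0,"ry": 0,"rz": 0.008},
])

```text
time: 13.3
eef_pos: [0.4625, -0.2214, 0.2155]
eef_rot: [-0.0, 0.881, 0.473, -0.0]
wrist_force: [0.9, 0.0, 0.4]
finger_gap: 0.0001
```

step_arm([
  {"x": -0.175,"y": 0.1,"z": 0,"rx": 0,"ry": 0,"rz": 0.008},
  {"x": -0.17,"y": 0.105,"z": 0,"rx": 0,"ry": 0,"rz": 0.008},
  {"x": 0,"y": 0,"z": 0,"rx": 0,"ry": 0,"rz": 0},
])

```text
time: 13.6
eef_pos: [0.4577, -0.3051, 0.2154]
eef_rot: [0.001, 0.904, 0.427, -0.001]
wrist_force: [-0.1, -0.4, 0.0]
finger_gap: -0.0002
```

```bash
python3 look.py 13; python3 - <<'E'
import cv2,numpy as np
a=cv2.imread("pics/side13.png")[165:265,180:280]; b=cv2.imread("pics/top13.png")[120:220,200:300]
cv2.imwrite("pics/c13b.png",cv2.resize(np.hstack([a,b]),None,fx=4,fy=4,interpolation=2))
E
```

```text
(no output)
```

View pics/c13.png

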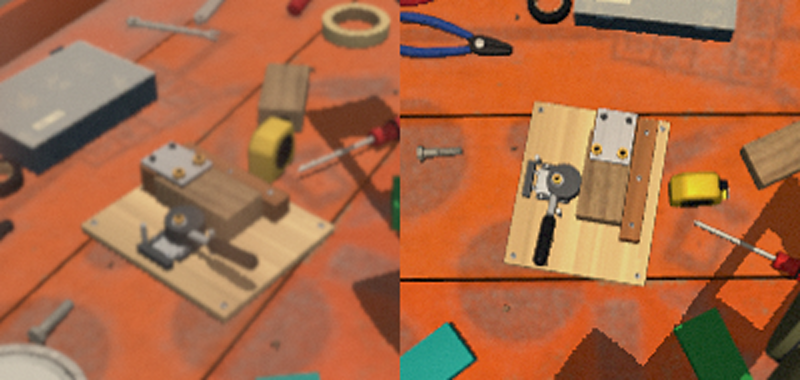

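View pics/c13b.png

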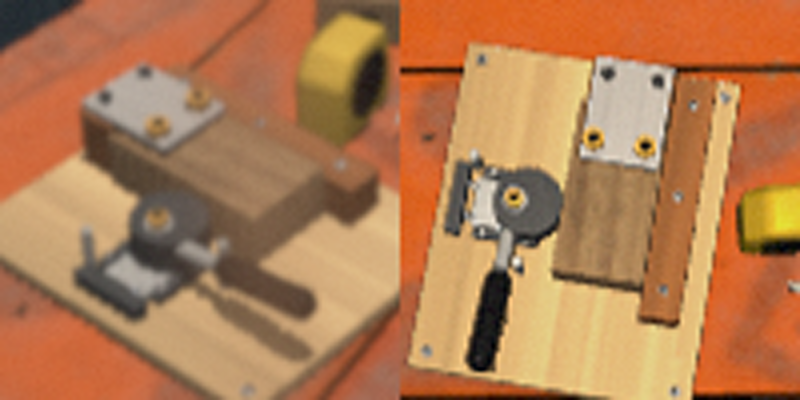

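```bash
python3 - <<'E'
from h import *
u=lambda a,ox,oy:(np.array(a)+.5)/4-.5+np.array([ox,oy])
for n,c,p,z in [('nearL','top',[154,269],50),('nearR','top',[240,285],50),('farL','top',[176,172],50),('tip','top',[78,362],51),('pivot','top',[114,197],49)]:
    j=toj(ray_z(c,u(p,200,120),z/1000)); print(n,j.round(1),np.degrees(np.arctan2(j[1]-47.5,j[0])).round(1))
E
```

```text
nearL [-43.1  14.9  50. ] -142.9
nearR [-44.8 -43.3  50. ] -116.3
farL [24.7 11.2 50. ] -55.7
tip [-112.6   54.    51. ] 176.7
pivot [ 1.4 49.5 49. ] 55.7
```

The final picture shows the lever at the pin, about 177° (top image column 220, row 210), and the cam against the block. The block's side lies on the fence and its near end is at jig x of about -44. Bolt, tape measure, spare block and screwdriver are where they were, and the arm is clear.

```bash
python3 -c "
from h import *
st(); print(manip.close_job())"
```

```text
t 13.7 jig [ -49.8 -307.6  215.1] yaw rel jig deg 60.3 F [-0.9  0.8 -0.1] gap -0.00011357080594044344 j [-0.66  0.28  1.59  0.    1.27  0.03]
the job is handed in; nothing more can be done
None
```

The block is home against the end stop and clamped, and I handed the job in at about 13.7 s; no verdict was reported.

**What I did:** With the shut fingers I pushed the pine block along the fence until it stopped, with the force rising to about 7 N. I then swung the lever anticlockwise through the bite at about 8 N until it met its pin, where the force rose to about 28 N. Nothing was gripped or lifted. My first two move calls were refused for missing keys, before the arm had moved.

**Last checks, from the top picture:**
- **Block end:** the near end measured at jig x -43 to -45, against -45 when home.
- **Block side:** it looks flush against the fence, with the corner at y -43 to the expected -45, which is within my reading error.
- **Lever:** it points to about 177°, roughly 1.95 rad. The pivot appears pushed back about 2 mm, which suggests the cam is clamping.
- **Surroundings:** the bystanders look unmoved by eye. The arm is clear and touches nothing.

**What disagreed or was not checked:**
- Side-camera readings of the block's far corner were off by 5 to 7 mm because that corner was hard to see, so I relied on the top camera.
- I read the block's corner points by eye, to about 2 to 3 mm, so they do not confirm that it is parallel to the fence within 0.025 rad.
- The cam's contact force could not be measured directly.

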